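Push the tag carton through the swing gate

TASK

Put the cardboard carton that lies near the front edge of the bench into the holding pen by way of its self-closing swing gate: set the carton down in front of the gate, lined up with it, and push it along the bench through the gate until both leaves have swung shut behind it. It must slide in through the gate, not be lifted over the gate or the walls, and end lying flat inside the pen.

Things in the scene. Friction and masses are not known exactly. Their poses are not given: they have to be found in the camera images.
- carton_center (a point): centre (half-way up, 21 mm above its underside) of the loose cardboard carton, a plain closed brown box 60 x 90 x 42 mm, 0.06 to 0.13 kg, lying flat on the bench; its x axis is along the 60 mm width, y along the 90 mm length, z up. It lies near the front edge, right of the pen, in line with a round roll of tape and a small flat grey stone that trade places with it; another carton behind the red toolbox stays there.
- gate_mid (a point): bench-top point in the middle of the gate opening of the holding pen (fixed grey U of steel walls 42 mm high, no floor or roof, inside 108 mm wide and 188 mm deep). x: the way in, y: to the left looking in, z up. Opening 92 mm wide between posts 54 mm high. Guides 30 mm high flare from the posts to 45 mm before the gate, 135 mm apart there; before them the bench is free to set the carton down.
- leaf_left (a joint): left gate leaf, rad: 0 shut, to 1.5 swung into the pen (inward only). Upright plate 48 mm long, 3 mm thick, 7 to 43 mm above the bench, hinged on the left post (y = +51 mm of the gate frame). Nothing spans the opening above, so shut fingers can follow the carton in and be lifted out. A weak spring (0.01 to 0.03 N m) shuts it in under 1 s.
- leaf_right (a joint): the same for the right leaf (post at y = -51 mm); the leaves meet in the middle. The carton goes through with its 90 mm length along the way in. The leaves shut behind it only once its rear is at least 48 mm beyond the gate (its centre 93 mm) and the fingers are out of their way.

How it is judged:
By the outcome, as a careful person would: the job done as asked, in the order asked, and still so for the second after the job is handed in, with the robot touching nothing.
It also fails if it takes over 61 s, if anything falls off the work surface, if the arm or the gripper's body presses on something with over 40 N, if the wrist force passes 120 N, or if a joint passes its speed limit or range.

ROBOT

A 7-joint arm with a two-finger parallel gripper is mounted at the origin on a cart in front of the work surface, level with it; the furniture and walls round the work are solid. World frame = base frame: x ahead of the robot, y to its left, z up, the work surface at z = 0. Lengths are in mm, angles in rad, forces in N, time in s.
With the tool pointing down it reaches from about 425 to 800 mm from the base axis. Payload 8.3 kg.
Tool frame: the origin (TCP) lies midway between the tips of the shut fingers; the grasp point (between the pads) lies 19 mm behind it; z points along the fingers, y is the line along which they close (so a half turn about z gives the same grasp; the last joint's range is limited). The gripper opens to 85 mm and grips with 20 to 120 N. Pads are 22 mm wide; open, the fingers measure 114 mm over their backs; the gripper's body (76 mm by 85 mm) begins 54 mm behind the grasp point. The pads swing forward as they close: fully open they stand 13 mm farther back than shut.
Start: joints at [1.143, 0.383, 0.016, 1.37, -0.006, 1.388, -0.046], TCP at [223.012, -583.84, 231.279] pointing down, gripper open.
Joint ranges: [-2.95, 2.95], [-0.25, 2.06], [-1.52, 1.56], [0.18, 2.33], [-1.44, 4.58], [0.02, 2.06], [-3.01, 3.01]. Speed limits (rad/s): [2.39, 2.39, 3.01, 3.01, 3.14, 3.14, 3.14].

INTERFACE

Orientations are given as [roll, pitch, yaw] about the fixed x, y, z axes, in that order (R = Rz(yaw) Ry(pitch) Rx(roll)).
In Python, from station import env, vision gives the robot as it stands. The module is installed in compiled form; this text tells all that it offers.
- The arm moves only by the shell command python3 -m creep 'ROWS' [FORCE]. ROWS is JSON, one flat list of numbers, 5 for each row, row after row: the opening, from 0 (shut) to 1 (fully open), then the shift along the tool's x, y, z in units of 0.8 m (1.0 is 0.8 m), then the turn about the tool's z in units of 360 degrees (1.0 is 360 degrees). In form: [jaw, x, y, z, spin, jaw, x, y, z, spin, ...]. A call has 1 to 8 rows; each row is the pose to reach, as a shift and turn from the pose commanded when the call began, along the tool's axes at that moment, turning the shorter way round; what a row does not reach only later rows make up. A row lasts 1/12 s, in which the tool goes at most 41.7 mm and 7.16 degrees, less where a joint would pass 70% of its speed; a pose out of reach is approached as far as the arm can. A call with a number of a shift or a turn outside -1 to 1 is refused whole. A call with a gripper value outside its range is refused whole. The fingers move at their own pace and stop on an object; FORCE is the grip in N (left out, the last holds). Time passes only in rows, so rows that repeat a pose let the fingers close. It gives the time, the measured TCP pose, the force, the opening and the grip force at its end, in the units of the state.
- env.state(): the state, without advancing time (a new reading comes with each control period).
- vision.get_image(name): name is "scene" or "top" or "wrist"; returns the picture (420x560x3 uint8, red, green, blue); there is no depth.
- vision.camera_info(name): a dict with "camera_matrix" (3x3 intrinsics, pixels), "k1" (the pictures are not rectified: a ray, as slopes to the right and down, at radius r is drawn at 1 + k1 r^2 times it, then the intrinsics apply), "rvec" (rotation vector, rad) and "tvec" (3), from world to camera coordinates, as OpenCV has them; the wrist camera has in their place "hand_eye" (4x4, takes a point from camera to tool coordinates, whose origin is the TCP and whose axes are the flange's). Camera axes: x right, y down, z forward; pixel columns grow to the right and rows downward; lengths in mm; the calibration is good to about 2 mm. A picture is of the moment at which its call begins: read the wrist's pose just before it. camera_info takes no time and is no camera call.
- env.job_done(): hands the job in; it is judged then, once.
The state is a dict: "time": time; "joint_pos": joint angles; "qvel": joint speeds; "joint_torque": joint torques, N m; "tool_pos": TCP position; "orientation": TCP orientation; "force": force on the tool from outside, world axes, zero at the start; "wrist_torque": the same for the moment, N m; "grip_width": opening from 0.0 (shut) to 1.0 (fully open); "grip_force": force on a finger pad.
Only numpy, scipy, OpenCV 4.12 (cv2) and the standard library are available. Lean on these libraries where they do the work, as an engineer would, in place of code of your own. Each camera call takes 0.05 s, during which the arm holds its last target. There are 200 camera calls.

## Working session

There is one attempt and no reset: what is moved stays moved. The work goes in short steps, Python scripts to look and compute and a shell command to move; the robot and the scene stay as the last step left them, time stands still between calls to the robot, and variables do not carry over. Pictures are saved under pics/ and viewed, at most 10 in all, crops included, and the job is handed in when it is done.

```bash
mkdir -p pics; python3 - <<'E'
from station import env, vision
import cv2
for n in("scene","top"):
    cv2.imwrite(f"pics/{n}0.png",vision.get_image(n)[:,:,::-1]); print(n,vision.camera_info(n))
s=env.state();print(s["time"],s["tool_pos"],s["orientation"],s["force"],vision.camera_info("wrist"))
E
```

```text
scene {'camera_matrix': array([[477.44021366,   0.        , 279.69531173],
       [  0.        , 477.44021366, 207.63556739],
       [  0.        ,   0.        ,   1.        ]]), 'k1': -0.06956946508972502, 'rvec': array([ 0.89744094, -2.52305075,  1.039679  ]), 'tvec': array([283.76076702, 257.38359225, 879.55632208])}
top {'camera_matrix': array([[525.6392888 ,   0.        , 272.54145382],
       [  0.        , 525.6392888 , 213.66806482],
       [  0.        ,   0.        ,   1.        ]]), 'k1': -0.15087942326608883, 'rvec': array([ 2.17440327, -2.2249294 ,  0.09263723]), 'tvec': array([ -86.59342216,  447.43491008, 1213.5237385 ])}
0.1 [ 222.8248168  -583.44351103  230.37135634] [-3.13983223e+00  4.70592447e-05  3.64818305e-01] [ 0.20466977  0.95770451 -0.07866528] {'camera_matrix': array([[292.35815716,   0.        , 276.66742293],
       [  0.        , 292.35815716, 209.16671067],
       [  0.        ,   0.        ,   1.        ]]), 'k1': -0.06474258854996985, 'hand_eye': array([[ 6.57663336e-04, -9.65698834e-01, -2.59663880e-01,
         6.61419700e+01],
       [ 9.99999784e-01,  6.39866414e-04,  1.53063042e-04,
        -2.32472496e-01],
       [ 1.83373940e-05, -2.59663924e-01,  9.65699045e-01,
        -1.42705582e+02],
       [ 0.00000000e+00,  0.00000000e+00,  0.00000000e+00,
         1.00000000e+00]])}
```

View pics/top0.png

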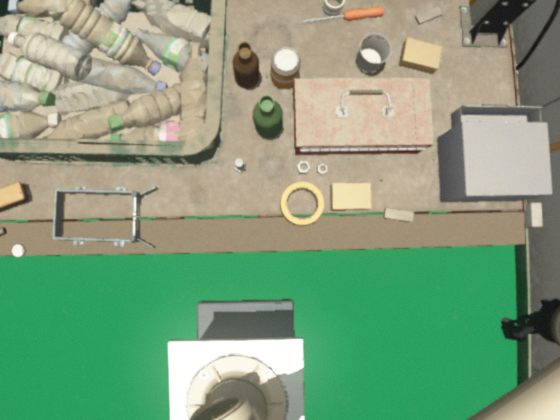

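View pics/scene0.png

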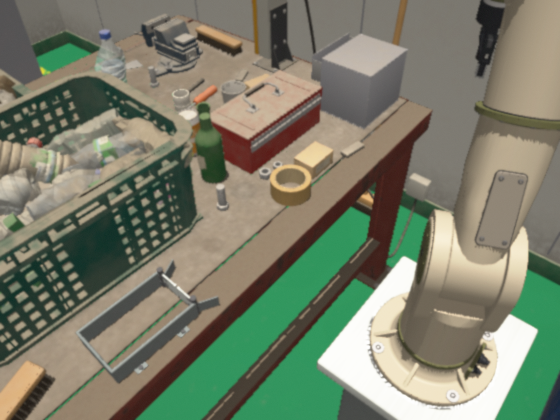

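The top view shows the carton at about (352,196), the tape at (302,203) and the stone at (400,215). The pen spans about (55..138, 190..242). Its gate is on the right side at x≈138, with flared guides out to about x=155, so the way in is image-left.

```bash
cat > h.py <<'E'
import numpy as np, cv2
from station import env, vision
from scipy.spatial.transform import Rotation as Ro
def ray(n,px,z,st=None):
    c=vision.camera_info(n);K=c["camera_matrix"]
    p=np.array(px,float).reshape(-1,1,2)
    u=cv2.undistortPoints(p,K,np.array([c["k1"],0,0,0.])).reshape(-1,2)
    d=np.c_[u,np.ones(len(u))]
    if n=="wrist":
        T=np.eye(4);T[:3,:3]=Ro.from_euler("xyz",st["orientation"]).as_matrix();T[:3,3]=st["tool_pos"]
        M=T@c["hand_eye"];R=M[:3,:3].T;o=M[:3,3]
    else:
        R=cv2.Rodrigues(c["rvec"])[0];o=-R.T@c["tvec"]
    d=d@R
    return o+d*((z-o[2])/d[:,2])[:,None]
E
python3 - <<'E'
from h import *
im=cv2.imread("pics/top0.png")
cv2.imwrite("pics/pen.png",cv2.resize(im[175:260,40:170],None,fx=6,fy=6,interpolation=cv2.INTER_CUBIC))
h=cv2.cvtColor(im,cv2.COLOR_BGR2HSV)
print(h[196,352],h[240,300],h[180,330])
m=cv2.inRange(h,(12,70,130),(30,255,255))[175:225,325:380]
for c in cv2.findContours(m,0,2)[0]:
    if cv2.contourArea(c)>200:
        b=cv2.boxPoints(cv2.minAreaRect(c))+[325,175];print(b)
        P=ray("top",b,42);print(P.round(1),P.mean(0))
print(ray("top",[[302,203]],20),ray("top",[[138,195],[138,238]],54),ray("top",[[55,190],[55,242]],42),ray("top",[[400,215]],10))
E
```

```text
[ 23  66 244] [ 19  66 162] [ 19  57 188]
[[ 468.42823008 -166.09692388   20.        ]] [[492.35295074 209.65786526  54.        ]
 [394.42199309 210.42729066  54.        ]] [[510.3884599  410.80110389  42.        ]
 [389.0018378  410.5202822   42.        ]] [[ 435.69591496 -400.19933653   10.        ]]
```

View pics/pen.png

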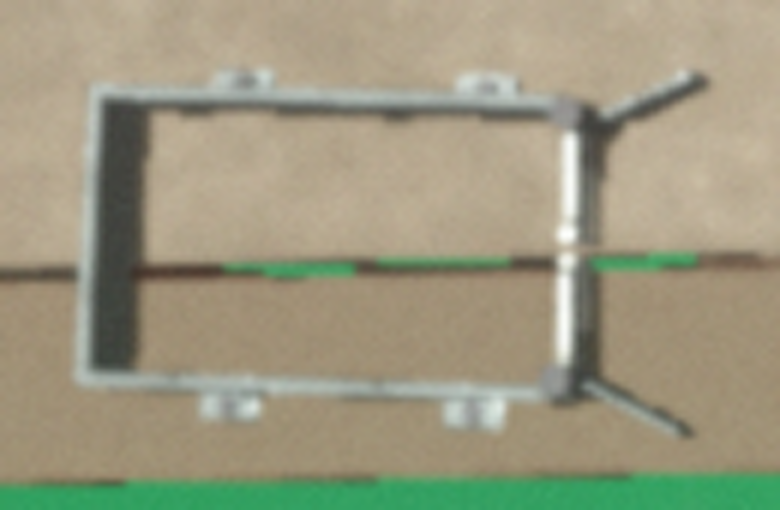

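The pen crop shows the post tops at (567,110) and (560,380) and the back corners at (97,92) and (82,378), so the pen is turned slightly. The leaves are shut at x≈570.

```bash
python3 - <<'E'
from h import *
im=cv2.imread("pics/top0.png")
f=lambda p:(np.array(p)+.5)/6-.5+[40,175]
A=ray("top",f([[567,110],[560,380]]),54);B=ray("top",f([[97,92],[82,378]]),42)
W=ray("top",f([[540,103],[540,392]]),42)
print(A,B,W);g=A.mean(0);b=B.mean(0);print("gate",g,"angle axis",np.degrees(np.arctan2(*(b-g)[1::-1])),np.linalg.norm(b[:2]-g[:2]))
d=W-B;print(np.degrees(np.arctan2(-d[:,1],-d[:,0])))
d=A[0]-A[1];print(np.degrees(np.arctan2(d[1],d[0]))+90)
h=cv2.cvtColor(im,cv2.COLOR_BGR2HSV)
m=((h[...,2]>185)&(h[...,1]>50)&(h[...,0]>19)).astype('u1')[175:225,326:380]
m=cv2.morphologyEx(m,cv2.MORPH_OPEN,np.ones((3,3)))
for c in cv2.findContours(m,0,2)[0]:
    if cv2.contourArea(c)>200:
        bb=cv2.boxPoints(cv2.minAreaRect(c))+[326,175]
        P=ray("top",bb,42);print(bb,P.round(1),P.mean(0))
E
```

```text
[[497.35003043 218.71065109  54.        ]
 [394.83958376 222.14241989  54.        ]] [[510.5336537  408.9625757   42.        ]
 [399.33204129 414.75097137  42.        ]] [[501.61771305 232.16724316  42.        ]
 [390.6714244  232.91565433  42.        ]]
gate [446.0948071  220.42653549  54.        ] angle axis 87.35661884249942 191.63414882917218
[87.11297041 87.27312555]
88.0826104102206
[[333. 183.]
 [370. 183.]
 [370. 208.]
 [333. 208.]] [[ 511.4 -237.3   42. ]
 [ 509.8 -323.7   42. ]
 [ 451.7 -321.5   42. ]
 [ 453.6 -235.4   42. ]] [ 481.605229   -279.48705976   42.        ]
```

```bash
cat >> h.py <<'E'
def go(x,y,z,yaw):
    s=env.state();R=Ro.from_euler("xyz",s["orientation"]);e=s["orientation"]
    d=R.inv().apply(np.array([x,y,z])-s["tool_pos"])/800
    t=-((yaw-np.degrees(e[2])+180)%360-180)/360
    print("now",s["tool_pos"].round(1),np.degrees(e).round(2),"t",round(s["time"],2),"F",s["force"].round(1),"grip",s["grip_width"],s["grip_force"]);print("shift",d.round(4),"spin",round(t,4))
E
python3 -c "
from h import *
go(481,-300,180,89)"
```

```text
now [ 222.8 -583.4  230.4] [-179.9    0.    20.9] t 0.1 F [ 0.2  1.  -0.1] grip 0.9978154789963686 0.0
shift [ 0.4279 -0.2157  0.0633] spin -0.1892
```

```bash
python3 -m creep '[1,0.428,-0.216,0.063,-0.189, 1,0.428,-0.216,0.063,-0.189, 1,0.428,-0.216,0.063,-0.189, 1,0.428,-0.216,0.063,-0.189, 1,0.428,-0.216,0.063,-0.189, 1,0.428,-0.216,0.063,-0.189, 1,0.428,-0.216,0.063,-0.189, 1,0.428,-0.216,0.063,-0.189]' 30; python3 -c "
from h import *
go(481,-300,180,89)"
```

```text
time: 0.77
tool_pos: [446.3, -337.7, 187.5]
orientation: [-3.141, -0.0, 1.371]
force: [1.0, -0.9, 0.3]
grip_width: 0.999
grip_force: 0.0
now [ 446.3 -337.7  187.5] [-1.7998e+02 -1.0000e-02  7.8540e+01] t 0.77 F [ 1.  -0.9  0.3] grip 0.999111227147138 0.0
shift [0.0548 0.0332 0.0093] spin -0.029
```

```bash
python3 -m creep '[1,0.055,0.033,0.009,-0.029, 1,0.055,0.033,0.009,-0.029, 1,0.055,0.033,0.009,-0.029, 1,0.055,0.033,0.009,-0.029, 1,0.055,0.033,0.009,-0.029, 1,0.055,0.033,0.009,-0.029]'; python3 - <<'E'
from h import *
s=env.state();im=vision.get_image("wrist")[:,:,::-1]
cv2.imwrite("pics/w1.png",im)
h=cv2.cvtColor(np.ascontiguousarray(im),cv2.COLOR_BGR2HSV);np.save("w1.npy",np.r_[s["tool_pos"],s["orientation"]])
go(481,-279,3,89)
E
```

```text
time: 1.27
tool_pos: [479.3, -303.4, 180.6]
orientation: [-3.141, 0.001, 1.543]
force: [-1.0, 0.5, 0.4]
grip_width: 0.999
grip_force: 0.0
now [ 479.3 -303.3  180.7] [-1.7998e+02  3.0000e-02  8.8440e+01] t 1.32 F [ 0.7 -0.5 -0.2] grip 0.9993405764111317 0.0
shift [0.0306 0.0013 0.2221] spin -0.0016
```

View pics/w1.png

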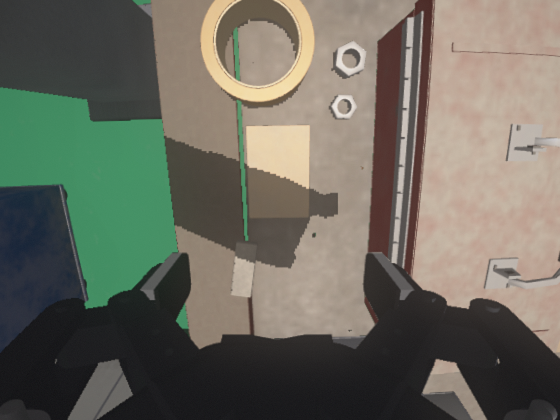

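The wrist view shows the carton top with corners at about (247,125), (309,125), (309,218) and (247,218), partly in shadow. The tape is above it, the stone is at (244,272), and the toolbox starts at x≈370.

```bash
python3 - <<'E'
from h import *
a=np.load("w1.npy");P=ray("wrist",[[247,125],[309,125],[309,217],[247,217]],42,{"tool_pos":a[:3],"orientation":a[3:]})
print(P.round(1),P.mean(0)); print(ray("wrist",[[375,217]],80,{"tool_pos":a[:3],"orientation":a[3:]}))
c=P.mean(0);go(c[0],c[1],60,89)
E
```

```text
[[ 454.  -231.4   42. ]
 [ 511.6 -232.9   42. ]
 [ 511.6 -322.2   42. ]
 [ 449.4 -320.5   42. ]] [ 481.65746508 -276.72925997   42.        ]
[[ 565.46327952 -312.30421712   80.        ]]
now [ 479.3 -303.3  180.7] [-1.7998e+02  3.0000e-02  8.8440e+01] t 1.32 F [ 0.7 -0.5 -0.2] grip 0.9993405764111317 0.0
shift [0.0334 0.002  0.1509] spin -0.0016
```

```bash
python3 -m creep '[1,0.032,0.003,0.04,0, 1,0.032,0.003,0.08,0, 1,0.032,0.003,0.12,0, 1,0.032,0.003,0.16,0, 1,0.032,0.003,0.19,0, 1,0.032,0.003,0.21,0, 1,0.032,0.003,0.221,0, 1,0.032,0.003,0.221,0]' 30; python3 -m creep '[0,0,0,0,0, 0,0,0,0,0, 0,0,0,0,0, 0,0,0,0,0, 0,0,0,0,0, 0,0,0,0,0, 0,0,0,0,0]'
```

```text
time: 1.98
tool_pos: [481.6, -276.5, 2.0]
orientation: [-3.139, -0.001, 1.545]
force: [0.4, 0.4, -0.2]
grip_width: 1.002
grip_force: 0.0
time: 2.57
tool_pos: [484.4, -277.0, 5.5]
orientation: [3.139, 0.002, 1.547]
force: [-0.4, -0.3, 6.8]
grip_width: 0.698
grip_force: 34.0
```

```bash
python3 -m creep '[0,0,0,-0.02,0, 0,0,0,-0.05,0, 0,0,0,-0.08,0, 0,0,0,-0.11,0, 0,0,0,-0.13,0, 0,0,0,-0.13,0]' 30;  python3 -c "
from h import *
cv2.imwrite('pics/w2.png',vision.get_image('wrist')[:,:,::-1])
go(440.8,108.6,107,87.3)"
```

```text
time: 3.07
tool_pos: [485.6, -277.2, 112.3]
orientation: [3.135, 0.003, 1.547]
force: [0.1, -0.5, -1.2]
grip_width: 0.698
grip_force: 33.2
now [ 484.7 -276.9  110.1] [1.7978e+02 1.3000e-01 8.8640e+01] t 3.12 F [-0.5  0.1 -0.7] grip 0.6964550763814686 33.207221031188965
shift [ 0.4804 -0.0663  0.0025] spin 0.0037
```

View pics/w2.png

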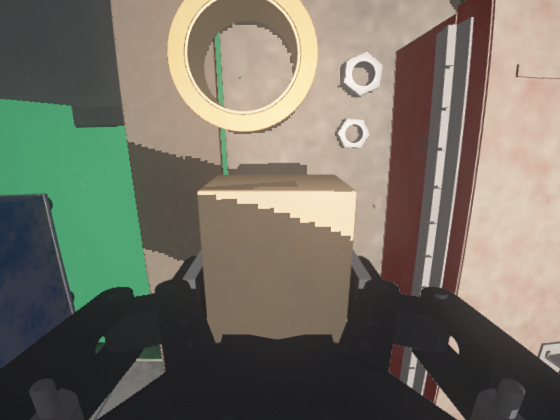

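The carton is held, centred between the fingers (200..354 px wide) and level, and the tape is ahead below it. Next I carry it.

```bash
python3 -m creep '[0,0.02,-0.003,0,0, 0,0.06,-0.008,0,0, 0,0.10,-0.014,0,0, 0,0.14,-0.019,0,0, 0,0.18,-0.025,0,0.001, 0,0.22,-0.03,0,0.002, 0,0.26,-0.036,0,0.003, 0,0.30,-0.041,0,0.004]' 30;  python3 -c "
from h import *
go(440.8,108.6,107,87.3)"
```

```text
time: 3.78
tool_pos: [454.8, -34.1, 106.7]
orientation: [-3.14, -0.0, 1.522]
force: [0.7, 0.4, -1.5]
grip_width: 0.699
grip_force: 33.2
now [454.8 -34.1 106.7] [-1.799e+02 -1.000e-02  8.718e+01] t 3.78 F [ 0.7  0.4 -1.5] grip 0.6990090236817368 33.1607723236084
shift [ 0.1773 -0.0263 -0.0004] spin -0.0003
```

```bash
python3 -m creep '[0,0.04,-0.006,0,0, 0,0.08,-0.012,0,0, 0,0.115,-0.017,0,0, 0,0.145,-0.022,0,0, 0,0.165,-0.025,0,0, 0,0.177,-0.026,0,0, 0,0.177,-0.026,0,0, 0,0.177,-0.026,0,0]' 30;  python3 -c "
from h import *
s=env.state()
cv2.imwrite('pics/w3.png',vision.get_image('wrist')[:,:,::-1])
np.save('w3.npy',np.r_[s['tool_pos'],s['orientation']])
go(440.8,108.6,4,87.3)"
```

```text
time: 4.45
tool_pos: [442.1, 106.3, 107.2]
orientation: [-3.14, 0.0, 1.522]
force: [-0.1, -0.9, -1.4]
grip_width: 0.7
grip_force: 33.2
now [442.3 105.6 107.3] [-1.7994e+02  3.0000e-02  8.7140e+01] t 4.5 F [-0.4  0.2 -2. ] grip 0.6971364584871302 33.162513971328735
shift [ 0.0037 -0.0019  0.1291] spin -0.0005
```

View pics/w3.png

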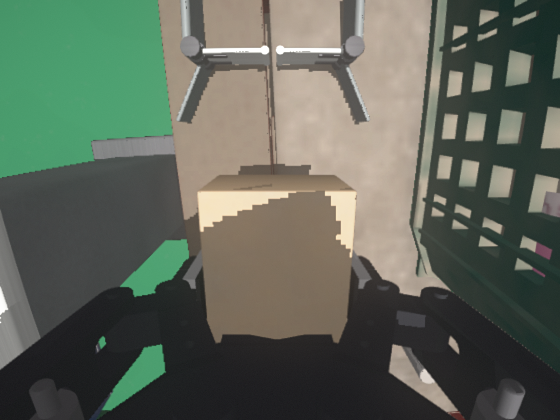

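The gate is ahead with post tops at about (192,46) and (353,46), guide ends at (183,120) and (364,120), and the leaf meeting point at x≈273. The carton is nearly in line with it. The green crate is to the right, from x≈415.

```bash
python3 - <<'E'
from h import *
a=np.load("w3.npy");st={"tool_pos":a[:3],"orientation":a[3:]}
for p,z in(([[192,46],[353,46]],54),([[181,121],[366,121]],30),([[266,50],[281,50]],43),([[415,250],[428,205]],5)):
    P=ray("wrist",p,z,st);print(P.round(1),P.mean(0).round(1))
E
```

```text
[[395.9 226.4  54. ]
 [495.2 221.5  54. ]] [445.5 224.   54. ]
[[376.3 183.   30. ]
 [511.  176.5  30. ]] [443.6 179.8  30. ]
[[441.2 224.1  43. ]
 [450.9 223.6  43. ]] [446.  223.9  43. ]
[[567.2  61.7   5. ]
 [575.6 103.9   5. ]] [571.4  82.8   5. ]
```

```bash
python3 -m creep '[0,0.006,-0.002,0.03,0, 0,0.006,-0.002,0.07,0, 0,0.006,-0.002,0.10,0, 0,0.006,-0.002,0.115,0, 0,0.006,-0.002,0.124,0, 0,0.006,-0.002,0.128,0, 0,0.006,-0.002,0.128,0]' 30; python3 -m creep '[1,0,0,0,0, 1,0,0,0,0, 1,0,0,0,0, 1,0,0,0,0, 1,0,0,0,0, 1,0,0,0,0]';python3 -c "
from h import *
go(434.6,0,110,87.2)"
```

```text
time: 5.08
tool_pos: [441.0, 110.4, 5.8]
orientation: [-3.141, 0.001, 1.52]
force: [0.4, 0.2, -0.5]
grip_width: 0.693
grip_force: 33.5
time: 5.58
tool_pos: [441.2, 111.7, 5.6]
orientation: [3.141, -0.0, 1.522]
force: [0.7, 0.5, -0.5]
grip_width: 1.0
grip_force: 0.0
now [441.2 111.7   5.6] [ 1.7998e+02 -1.0000e-02  8.7200e+01] t 5.58 F [ 0.7  0.5 -0.5] grip 1.000131309016629 0.0
shift [-0.1399 -0.0014 -0.1305] spin -0.0
```

```bash
python3 -m creep '[1,0,0,-0.03,0, 1,0,0,-0.07,0, 1,0,0,-0.1,0, 0,0,0,-0.12,0, 0,-0.04,0,-0.12,0, 0,-0.08,0,-0.12,0, 0,-0.1,0,-0.12,0, 0,-0.1,0,-0.12,0]' 30; python3 -c "
from h import *
s=env.state()
cv2.imwrite('pics/w4.png',vision.get_image('wrist')[:,:,::-1])
np.save('w4.npy',np.r_[s['tool_pos'],s['orientation']])
go(436.9,35,12,87.2)"
```

```text
time: 6.25
tool_pos: [436.9, 27.6, 101.4]
orientation: [-3.141, 0.002, 1.516]
force: [-0.1, -0.6, -0.9]
grip_width: 0.302
grip_force: 0.0
now [437.   29.9 101.5] [1.800e+02 4.000e-02 8.698e+01] t 6.3 F [0.2 0.8 0.7] grip 0.20575696577172164 0.0
shift [ 0.0064 -0.0005  0.1118] spin -0.0006
```

View pics/w4.png

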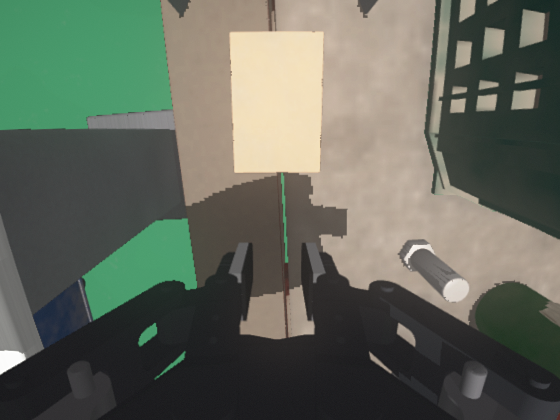

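The carton stands flat, with top corners at (230,33), (323,32), (321,173) and (234,173). It points straight at the guides, and the fingers are closing behind it.

```bash
python3 - <<'E'
from h import *
a=np.load("w4.npy");st={"tool_pos":a[:3],"orientation":a[3:]}
P=ray("wrist",[[230,33],[323,32],[321,172.5],[234,172.5]],42,st);c=P.mean(0);print(P.round(1),c)
d=P[0]+P[1]-P[2]-P[3];print(np.degrees(np.arctan2(d[1],d[0])))
h=np.radians(87.2);print("offset left of gate axis", (c[:2]-[445.8,223])@[-np.sin(h),np.cos(h)])
E
```

```text
[[414.8 155.5  42. ]
 [473.3 153.   42. ]
 [470.1  63.8  42. ]
 [409.8  67.1  42. ]] [441.99732596 109.86163299  42.        ]
87.35912609732937
offset left of gate axis -1.728649011148784
```

```bash
python3 -m creep '[0,0.004,0.002,0.0,0, 0,0.004,0.002,0.03,0, 0,0.004,0.002,0.06,0, 0,0.004,0.002,0.09,0, 0,0.004,0.002,0.105,0, 0,0.004,0.002,0.112,0, 0,0.004,0.002,0.112,0]' 30; python3 -c "
from h import *
go(452.1,223+58,12,87.2)"
```

```text
time: 6.88
tool_pos: [438.1, 36.5, 10.9]
orientation: [-3.139, -0.001, 1.524]
force: [-0.5, -0.0, 0.5]
grip_width: -0.001
grip_force: 0.0
now [438.1  36.5  10.9] [-1.7987e+02 -5.0000e-02  8.7330e+01] t 6.88 F [-0.5 -0.   0.5] grip -0.0012765645957530786 0.0
shift [ 0.3061  0.0033 -0.0011] spin 0.0004
```

```bash
python3 -m creep '[0,0.01,0,0,0, 0,0.02,0,0,0, 0,0.03,0,0,0, 0,0.042,0,0,0, 0,0.054,0,0,0, 0,0.066,0,0,0, 0,0.078,0,0,0, 0,0.09,0,0,0]' 30; python3 -c "
from h import *
s=env.state()
im=vision.get_image('wrist')[:,:,::-1]
cv2.imwrite('pics/w5.png',im)
np.save('w5.npy',np.r_[s['tool_pos'],s['orientation']])
go(448.5,279,12,87.2)"
```

```text
time: 7.55
tool_pos: [442.5, 108.0, 12.0]
orientation: [3.141, -0.0, 1.522]
force: [0.2, -0.6, 1.5]
grip_width: -0.002
grip_force: 0.5
now [442.5 110.3  12.2] [ 1.7997e+02 -9.0000e-02  8.7330e+01] t 7.6 F [-0.1  2.   0.5] grip -0.002758248254680705 0.03449816229931457
shift [ 0.211  -0.0023  0.0005] spin 0.0004
```

View pics/w5.png

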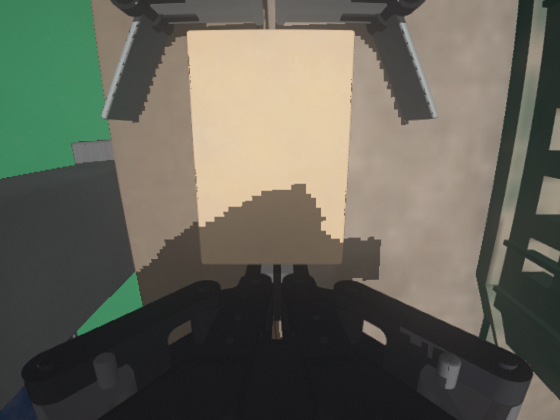

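The carton is straight between the guides, with its front edge spanning 188..354 (mid 271) and the guides' mid at 270. I keep pushing.

```bash
python3 -m creep '[0,0.012,0,0,0, 0,0.024,0,0,0, 0,0.036,0,0,0, 0,0.048,0,0,0, 0,0.06,-0.001,0,0, 0,0.072,-0.001,0,0, 0,0.084,-0.001,0,0, 0,0.096,-0.001,0,0]' 30; python3 -c "
from h import *
s=env.state()
im=vision.get_image('wrist')[:,:,::-1]
cv2.imwrite('pics/w6.png',im)
np.save('w6.npy',np.r_[s['tool_pos'],s['orientation']])
go(448.5,279,12,87.2)"
```

```text
time: 8.27
tool_pos: [445.3, 185.0, 11.9]
orientation: [3.142, -0.0, 1.522]
force: [-0.1, -0.7, -0.6]
grip_width: 0.002
grip_force: 0.4
now [445.3 187.3  12.2] [ 1.7997e+02 -1.2000e-01  8.7340e+01] t 8.32 F [-0.3  1.5  0.3] grip 0.002429943988103198 0.06654839772920695
shift [ 0.1147 -0.0013  0.0005] spin 0.0004
```

View pics/w6.png

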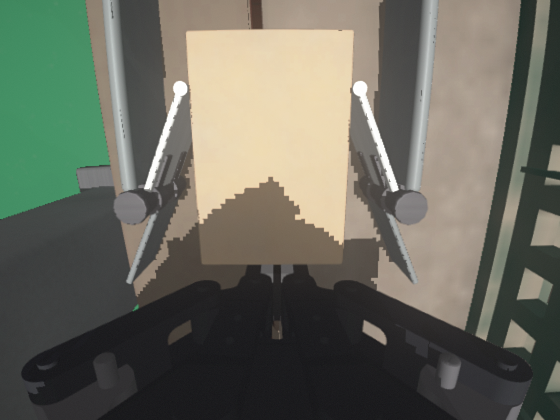

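The carton is centred in the opening (188..354), with both leaves swung in along its sides and the posts at (130,206) and (410,207). I keep pushing.

```bash
python3 -c "
from h import *
a=np.load('w6.npy');print(ray('wrist',[[272,264],[272,31]],42,{'tool_pos':a[:3],'orientation':a[3:]}))"
python3 -m creep '[0,0.012,0,0,0, 0,0.024,0,0,0, 0,0.036,0,0,0, 0,0.048,0,0,0, 0,0.06,-0.001,0,0, 0,0.072,-0.001,0,0, 0,0.082,-0.001,0,0, 0,0.09,-0.001,0,0]' 30; python3 -c "
from h import *
go(448.5,279,12,87.2)"
```

```text
[[444.39512923 196.82875232  42.        ]
 [448.96147799 285.2827355   42.        ]]
time: 8.98
tool_pos: [448.0, 256.9, 11.9]
orientation: [-3.142, -0.0, 1.523]
force: [0.6, -0.2, 0.1]
grip_width: 0.0
grip_force: 0.4
now [448.  256.9  11.9] [-1.800e+02 -2.000e-02  8.724e+01] t 8.98 F [ 0.6 -0.2  0.1] grip 0.0003382701178977532 0.41200281120836735
shift [ 0.0276 -0.0007 -0.0001] spin 0.0001
```

```bash
python3 -m creep '[0,0.01,0,0,0, 0,0.018,-0.001,0,0, 0,0.025,-0.001,0,0, 0,0.03,-0.001,0,0, 0,0.03,-0.001,0,0, 0,0.027,-0.001,0,0, 0,0.027,-0.001,0,0]' 30; python3 -m creep '[0,0,0,-0.01,0, 0,0,0,-0.03,0, 0,0,0,-0.06,0, 0,0,0,-0.1,0, 0,0,0,-0.14,0, 0,0,0,-0.17,0, 0,0,0,-0.2,0, 0,0,0,-0.2,0]' 
python3 -m creep '[0,-0.04,0,0,0, 0,-0.08,0,0,0, 0,-0.12,0,0,0, 0,-0.16,0,0,0, 0,-0.16,0,0,0, 0,-0.16,0,0,0, 0,-0.16,0,0,0, 0,-0.16,0,0,0]' 
python3 -c "
from h import *
s=env.state()
a=vision.get_image('wrist')[:,:,::-1];b=vision.get_image('top')[:,:,::-1][150:270,20:180]
b=cv2.resize(b,(400,300),interpolation=cv2.INTER_CUBIC)
o=np.zeros((420,800,3),'u1');o[:,:400]=a[:,80:480];o[:300,400:]=b
cv2.imwrite('pics/w7.png',o)
go(448.5,279,12,87.2)"
```

```text
time: 9.57
tool_pos: [448.4, 276.4, 11.8]
orientation: [-3.141, 0.0, 1.521]
force: [0.3, -0.9, 0.3]
grip_width: 0.004
grip_force: 0.0
time: 10.23
tool_pos: [450.4, 278.7, 177.8]
orientation: [3.134, -0.004, 1.522]
force: [0.1, 0.7, 0.1]
grip_width: -0.001
grip_force: 0.0
time: 10.9
tool_pos: [441.9, 150.7, 172.2]
orientation: [3.141, -0.001, 1.524]
force: [-1.3, 0.1, -0.5]
grip_width: 0.001
grip_force: 0.0
now [441.9 150.7 172. ] [-1.800e+02 -3.000e-02  8.733e+01] t 11.0 F [-0.2  0.3  0.7] grip 0.00512244165076123 0.0
shift [0.1605 0.0008 0.2   ] spin 0.0004
```

View pics/w7.png

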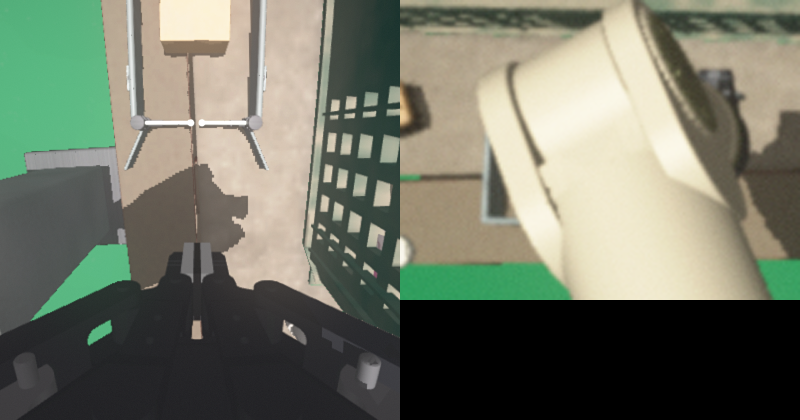

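Both leaves are shut, in line at row 122 of the wrist view. The carton lies flat inside the pen beyond them, and the arm is clear.

```bash
python3 -c "
from station import env
print(env.job_done())"
```

```text
the job is handed in; nothing more can be done
None
```

The carton slid in through the gate and lies flat in the pen, both leaves shut behind it and the arm clear; I handed the job in at about 11 s.

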